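Seat the ejector disc on the food cutter's drive pin

ROBOT

A 6-joint arm with a two-finger parallel gripper is mounted at the origin on the work surface. World frame = base frame: x ahead of the robot, y to its left, z up, the work surface at z = 0. Lengths are in m, angles in rad, forces in N, time in s.
With the tool pointing down it reaches from about 0.35 to 0.775 m from the base axis. Payload 7.3 kg.
Tool frame: the origin (TCP) lies at the very end of the fingers, on their centre line; the grasp point (between the pads) lies 19 mm behind it (robot.pinch_z is the distance from the TCP to the grasp point, in m); z points along the fingers, y is the line along which they close (so a half turn about z gives the same grasp; the last joint's range is limited). The gripper opens to 92 mm and grips with 3 to 60 N. Pads are 19 mm wide; open, the fingers measure 130 mm over their backs; the gripper's body (75 mm by 190 mm) begins 47 mm behind the grasp point.
Start: joints at [-1.338, 0.342, 1.524, -0, 1.275, -0.146], TCP at [0.194, -0.488, 0.227] pointing down, gripper open.
Joint ranges: [-2.53, 2.53], [-0.77, 2.02], [0.04, 2.7], [-1, 4.14], [0.28, 2.66], [-3.11, 3.11]. Speed limits (rad/s): [2.57, 2.57, 3.14, 3.14, 3.14, 3.14].

INTERFACE

Orientations are given as [roll, pitch, yaw] about the fixed x, y, z axes, in that order (R = Rz(yaw) Ry(pitch) Rx(roll)).
In Python, from cell import robot gives the robot as it stands.
- The arm moves only by the tool move_arm, never from a script. Its argument "motion" is a list of rows, each a list of 6 numbers: the shift along the tool's x, y, z in units of 0.1 m (1.0 is 0.1 m), then the turn, a rotation vector about the tool's x, y, z in units of pi rad (1.0 is pi rad). In form: [[dx, dy, dz, rx, ry, rz], ...]. A call has 1 to 12 rows; each row is the pose to reach, as a shift and turn from the pose commanded when the call began, along the tool's axes at that moment, turning the shorter way round; what a row does not reach only later rows make up. A row lasts 1/8 s, in which the tool goes at most 62.5 mm and 10.7 degrees, less where a joint would pass 70% of its speed; a pose out of reach is approached as far as the arm can. A call with a number of a shift or a turn outside -1 to 1 is refused whole. A call with a gripper value outside its range is refused whole. "fingers" is the opening, from -1 (shut) to 1 (fully open), set as the call begins (left out, the last holds). The fingers move at their own pace and stop on an object; "newtons" is the grip in N (left out, the last holds). Time passes only in rows, so rows that repeat a pose let the fingers close. It gives the time, the measured TCP pose, the force, the opening and the grip force at its end, in the units of the state.
- robot.observe(): the state, without advancing time (a new reading comes with each control period).
- robot.read_camera(name): name is "side" or "top"; returns a dict with "image" (420x560x3 uint8, red, green, blue), "range_z" (420x560 float32, m along the optical axis (not along the pixel's ray), 0 where there is no reading), "vfov" (degrees; the focal length in pixels is half the picture's height over the tangent of half this angle, whatever the lens; pixels are square), "cx", "cy" (the principal point, pixels), "k1" (the pictures are not rectified: a ray, as slopes to the right and down, at radius r is drawn at 1 + k1 r^2 times it, then the intrinsics apply), "extrinsics" (4x4, takes a point from camera to world coordinates). Camera axes: x right, y up, looking along -z (the intrinsics and any distortion apply to the point x, -y, -z); pixel columns grow to the right and rows downward; lengths in m; the calibration is good to about 2 mm. A picture is of the moment at which its call begins.
- robot.hand_in(): hands the job in; it is judged then, once.
The state is a dict: "time": time; "qpos": joint angles; "qvel": joint speeds; "joint_efforts": joint torques, N m; "tool_pos": TCP position; "tool_rot": TCP orientation; "contact_force": force on the tool from outside, world axes, zero at the start; "torque": the same for the moment, N m; "opening": finger opening in m; "grip_force": force on a finger pad.
Only numpy, scipy, OpenCV 4.12 (cv2) and the standard library are available. Lean on these libraries where they do the work, as an engineer would, in place of code of your own. Each camera call takes 0.05 s, during which the arm holds its last target. There are 200 camera calls.

TASK

The ejector disc, the grey plate with two straight vanes in the open chamber of the food cutter, has been dropped onto the spindle but is riding on top of the drive pin. With a fingertip, push it round by one of its vanes, either way, until the slot under its hub lines up and it drops onto the pin, then press it down firmly until it is fully home on the spindle. Do not lift the disc, leave the other things where they are, and finish clear of everything.

Things in the scene. Friction and masses are not known exactly. Their poses are not given: they have to be found in the camera images.
- ejector_hub (a point): Ejector disc, hub: centre of the hub's top rim, on the upright turning axis; z up, x along the two vanes. The white hub is 44 mm across with a 19 mm hole through which the steel spindle stands up. A 12 mm wide slot under the hub runs along x, in line with the vanes. The disc (about 250 g) slides along the spindle and turns on it either way against 0.03 N m.
- plate_top (a point): Ejector disc, plate: point on the turning axis at the height of the plate's upper face. Grey plastic, 188 mm across, 4 mm thick, level in the cutter's open round chamber; a 3 mm lip stands on it beyond 88 mm from the axis. It may be pressed anywhere on plate, hub or vanes without tipping. Same axes as the hub.
- vane_a (a point): Ejector disc, one vane: middle of its top edge, 60 mm from the axis along the disc's +x. Each vane is a straight upright white wall 7 mm thick, 21 mm high above the plate, running from the hub (22 mm from the axis) out to 88 mm, with a 13 mm wide foot 4 mm high.
- vane_b (a point): Ejector disc, the opposite, identical vane: middle of its top edge, 60 mm from the axis along the disc's -x.
- spindle_end (a point): Spindle: centre of its steel top end, on the same axis, 39 mm above the hub top at the start and 51 mm when the disc is home. Its top 40 mm is milled to two flats, a blade 18 mm wide along this point's x and 8.5 mm thick. The blade lies in line with the drive pin, so seen from above it shows the pin's direction.
- drive_pin (a point): Spindle: centre of the steel cross pin, 8 mm thick and 42 mm long along this point's x, hidden under the hub, on which the disc rides at the start. The disc fits either way round: it drops onto the pin when its vanes are in line with the pin (and the blade) within about 0.1 rad.
- spindle (a joint): Turn of the spindle in the cutter, rad. The gearbox holds it; it turns only against 0.4 N m (about 7 N at 60 mm from the axis). Once the pin has caught the disc, the disc turns no further unless pushed that hard; then both turn together, which does no harm.
- ejector (a joint): How far the disc has gone down the spindle, m: 0 riding on the pin; about 0.005 when the slot has dropped over the pin by the disc's own weight and the hub rests on two spring balls in the shaft; 0.012 fully home; negative if lifted. Pressing past the balls takes about 8 N; it then stays down.
- cutter: Food cutter, fixed, lid off. Origin on the table under the spindle axis, x to its back. White housing, x -120 to 180 mm, y -115 to 115 mm, 162 mm high. Round the disc an upright chamber wall, inner radius 105 mm, outer 112 mm, rim 235 mm above the table; small lugs at front and back rise no higher. A covered chute leaves on the -y side, roof up to 245 mm high, from 110 to 205 mm out.
- pan: Bystander: loose steel food pan 190 x 178 x 100 mm under the chute; origin at the centre of its underside.
- pusher: Bystander: loose black food pusher standing at the cutter's +y side, 76 mm across and 150 mm tall; origin at the centre of its underside.
- capnut: Bystander: small loose black wing nut, 38 mm across and 28 mm high, lying on the housing's deck behind the chamber; origin at the centre of its underside.
- grater: Bystander: loose steel grating disc, 184 mm across, 26 mm high, lying on the table at one side; origin at the centre of its underside.
- slicer: Bystander: loose steel slicing disc, 184 mm across, 26 mm high, lying on the table at the other side; origin at the centre of its underside.
- hopper: Bystander: the cutter's loose aluminium hopper lid, 226 mm across, 165 mm high, standing at the back left; origin at the centre of its underside.
- scraper: Bystander: loose bench scraper, 110 x 150 x 24 mm, lying at the front right; origin at the underside of its blade.

How it is judged:
By the outcome, as a careful person would: the job done as asked, in the order asked, and still so for the second after the job is handed in, with the robot touching nothing.
It also fails if it takes over 48 s, if anything falls off the work surface, if the arm or the gripper's body presses on something with over 40 N, if the wrist force passes 120 N, or if a joint passes its speed limit or range.

## Working session

There is one attempt and no reset: what is moved stays moved. The work goes in short steps, Python scripts to look and compute and a tool call to move; the robot and the scene stay as the last step left them, time stands still between calls to the robot, and variables do not carry over. Pictures are saved under pics/ and viewed, at most 10 in all, crops included, and the job is handed in when it is done.

Besides the shell and the picture viewer there is one more tool, called after "Call:" in YAML: its name, and indented under it one key for each argument. move_arm: Moves the arm, as the interface text tells. Shifts and turns lie within -1 to 1; 1 stands for 0.1 m of shift or pi rad of turn. Its arguments: {"type":"object","properties":{"motion":{"type":"array"},"fingers":{"type":"number"},"newtons":{"type":"number"}},"required":["motion"]}

```bash
mkdir -p pics; cat > h.py <<'E'
import numpy as np, cv2
from cell import robot
def cam(n): return robot.read_camera(n)
def pts(c):
    H,W=c["range_z"].shape; f=H/2/np.tan(np.radians(c["vfov"])/2)
    v,u=np.mgrid[0:H,0:W].astype(float)
    K=np.array([[f,0,c["cx"]],[0,f,c["cy"]],[0,0,1]])
    xd=(u-c["cx"])/f; yd=(v-c["cy"])/f
    x,y=xd.copy(),yd.copy()
    for _ in range(20):
        s=1+c["k1"]*(x*x+y*y); x,y=xd/s,yd/s
    z=c["range_z"].astype(float); E=np.array(c["extrinsics"])
    P=np.stack([x*z,-y*z,-z],-1)@E[:3,:3].T+E[:3,3]
    P[z==0]=np.nan
    return P
def save(c,name,box=None,s=1):
    im=c["image"][:,:,::-1]
    if box: u0,v0,u1,v1=box; im=im[v0:v1,u0:u1]
    cv2.imwrite("pics/"+name,cv2.resize(im,None,fx=s,fy=s,interpolation=cv2.INTER_CUBIC))
E
python3 - <<'E'
from h import *
print(robot.observe())
for n in("top","side"):
    c=cam(n); np.savez(n+"0.npz",P=pts(c)); save(c,n+"0.png"); print(n,c["vfov"],c["k1"],c["extrinsics"])
E
```

```text
{'time': 0.0, 'qpos': array([-1.33799936e+00,  3.42724392e-01,  1.52499953e+00,  1.67674816e-05,
        1.27537632e+00, -1.46012641e-01]), 'qvel': array([-0.00032042, -0.00134913, -0.00100467,  0.00142402, -0.00061516,
        0.00028629]), 'joint_efforts': array([-1.19395327e-04, -4.31243598e+01, -2.44213468e+01,  7.15467031e-02,
        5.58741507e-02, -1.32240607e-04]), 'tool_pos': array([ 0.19408073, -0.48738758,  0.22605019]), 'tool_rot': array([-3.14010344e+00, -2.35208670e-04,  3.78804540e-01]), 'contact_force': array([-0.3634587 , -0.631445  , -0.19845285]), 'torque': array([-0.00609548,  0.06732595, -0.00635141]), 'grip_force': 0.0, 'opening': 0.09172874812577816}
top 49.05880343254441 -0.10679815519642326 [[-0.02278249  0.99783398 -0.06171144  0.38663457]
 [-0.99960304 -0.02171255  0.01795335 -0.04365643]
 [ 0.01657455  0.06209597  0.99793255  1.92530589]
 [ 0.          0.          0.          1.        ]]
side 48.44059384676392 -0.03927986794616595 [[ 0.40682197 -0.81641052  0.40984114  1.10183642]
 [ 0.91347086  0.35954983 -0.19051223 -0.36065913]
 [ 0.00817787  0.45188249  0.89203999  1.49667273]
 [ 0.          0.          0.          1.        ]]
```

View pics/top0.png

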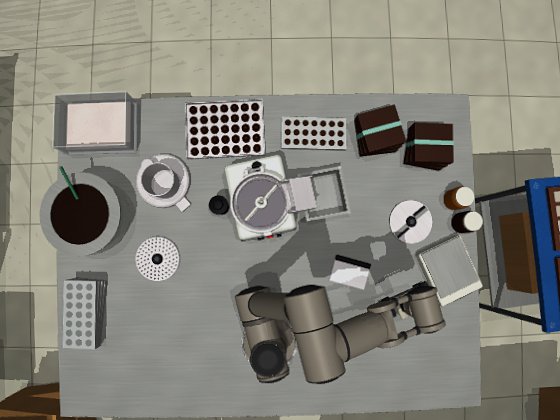

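View pics/side0.png

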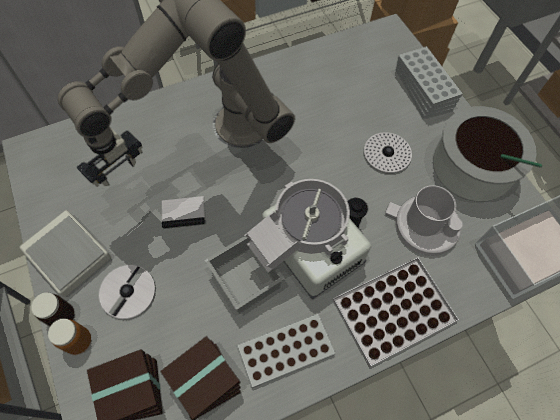

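The top view shows the chamber centred near (261,202). In the side view it is near (313,213), with the vanes visible. I'll enlarge both.

```bash
python3 - <<'E'
from h import *
a=cam("top");b=cam("side")
A=cv2.resize(a["image"][160:245,215:305],None,fx=6.5,fy=6.5,interpolation=cv2.INTER_CUBIC)
B=cv2.resize(b["image"][170:255,268:358],None,fx=6.5,fy=6.5,interpolation=cv2.INTER_CUBIC)
cv2.imwrite("pics/c_top.png",A[:,:,::-1]); cv2.imwrite("pics/c_side.png",B[:,:,::-1])
for n in("top","side"):
    P=np.load(n+"0.npz")["P"]; Q=P.reshape(-1,3)
    # rim of wall
    c0=P[202,261] if n=="top" else P[213,313]
    print(n,c0)
    m=(np.abs(Q[:,2]-.235)<.004)&(np.hypot(*(Q[:,:2]-c0[:2]).T)<.14)
    q=Q[m]; M=np.c_[q[:,:2],np.ones(len(q))]
    for _ in range(5):
        s=np.linalg.lstsq(M,(q[:,:2]**2).sum(1),rcond=None)[0]; c=s[:2]/2; r=np.sqrt(s[2]+c@c)
        k=np.abs(np.hypot(*(q[:,:2]-c).T)-.1085)<.008
        if k.sum()>20:q=q[k];M=M[k]
    print("rim",len(q),c,r)
    d=np.hypot(*(Q[:,:2]-c).T)
    for lo,hi in((0,.008),(.012,.02),(.03,.085)):
        z=Q[d<hi][:,2] if lo==0 else Q[(d<hi)&(d>lo)][:,2]
        print(lo,np.round(np.percentile(z,[5,25,50,75,90,98,100]),4))
    m=(d>.03)&(d<.085); zp=np.median(Q[m][:,2])
    v=Q[m&(Q[:,2]>zp+.013)]; w=v[:,:2]-c
    print("vane n",len(v),"z",np.median(v[:,2]),"ang",0.5*np.angle(np.mean(np.exp(2j*np.arctan2(w[:,1],w[:,0])))))
    t=Q[(d<.025)&(Q[:,2]>zp+.045)]; print("spindle",t.mean(0) if len(t) else None,len(t))
E
```

```text
top [0.55753896 0.01254247 0.2613067 ]
rim 125 [0.56091205 0.01210824] 0.10869695632010169
0 [0.2241 0.2367 0.2579 0.2635 0.2665 0.271  0.2729]
0.012 [0.2149 0.2202 0.2231 0.2257 0.2283 0.2299 0.2307]
0.03 [0.1956 0.1998 0.2027 0.206  0.2089 0.2231 0.2309]
vane n 58 z 0.2230011948611419 ang -0.7365233260219707
spindle [0.55978734 0.01444109 0.26107094] 15
side [0.56693538 0.01928124 0.22480003]
rim 259 [0.56277505 0.01350985] 0.10819513974776289
0 [0.2214 0.2291 0.2459 0.2605 0.2645 0.2666 0.2692]
0.012 [0.2023 0.2143 0.223  0.2257 0.228  0.2576 0.2669]
0.03 [0.1978 0.2009 0.203  0.2051 0.2075 0.2232 0.2303]
vane n 80 z 0.22307879399923225 ang -0.7376798329553419
spindle [0.56339586 0.01814052 0.25950349] 32
```

View pics/c_top.png

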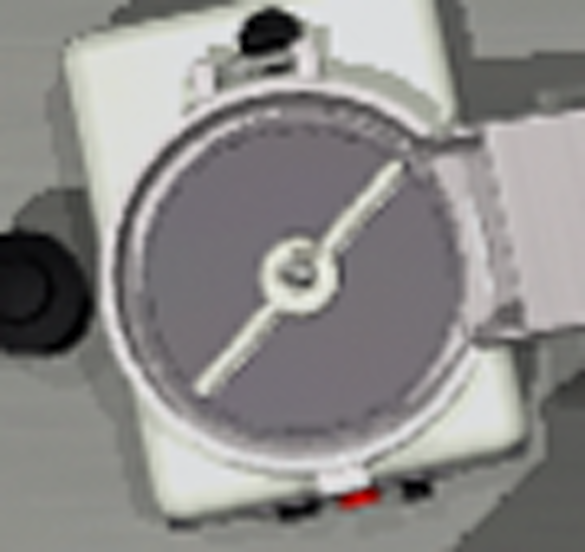

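View pics/c_side.png

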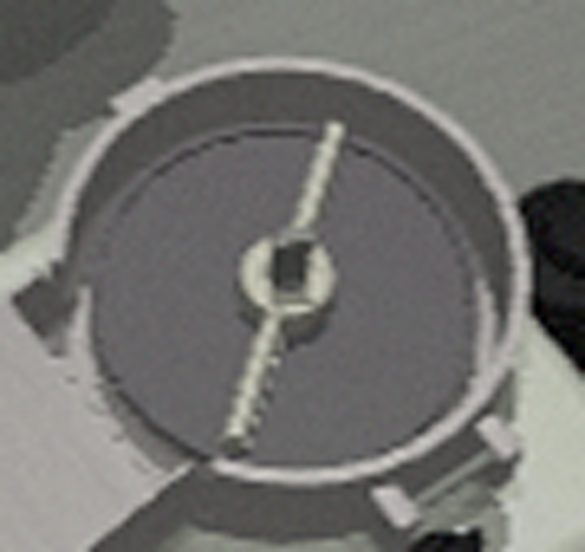

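Both crops show the chamber axis at the hub, about (297,272) in the top crop and (290,275) in the side crop. The vanes run at about -0.737 rad in world. The blade's dark flat faces the side camera, so next I'll fit the blade direction.

```bash
python3 - <<'E'
from h import *
for n in("side","top"):
    L=[];D=[]
    for _ in range(8):
        c=cam(n); D.append(c["range_z"]); L.append(c["image"].astype(float))
    c["range_z"]=np.median(np.array(D),0); P=pts(c); Q=P.reshape(-1,3)
    d=np.hypot(Q[:,0]-.562,Q[:,1]-.0128)
    m=(d<.02)&(Q[:,2]>.232)&(Q[:,2]<.275); q=Q[m]; print(n,len(q)); print(np.round(q*1000,1).tolist())
    if n=="side": S=q
    im=np.mean(L,0).astype(np.uint8); np.save(n+"avg.npy",im)
A=np.load("topavg.npy")[190:215,248:275]; B=np.load("sideavg.npy")[198:228,298:330]
f=lambda a:cv2.resize(a,(390,390),interpolation=cv2.INTER_CUBIC)
cv2.imwrite("pics/sp.png",np.hstack([f(A),f(B)])[:,:,::-1])
E
```

```text
side 47
[[556.5, 14.2, 263.1], [558.2, 16.6, 264.2], [559.1, 19.6, 263.5], [560.7, 22.0, 264.4], [562.7, 24.2, 266.2], [562.6, 27.9, 263.2], [557.0, 10.9, 259.9], [559.7, 12.7, 263.3], [560.9, 15.3, 263.4], [562.2, 18.0, 263.6], [564.0, 20.3, 265.0], [564.2, 23.8, 262.6], [566.2, 26.0, 264.3], [557.5, 11.2, 254.1], [563.5, 10.6, 265.1], [563.3, 14.3, 261.8], [565.3, 16.5, 263.8], [566.1, 19.5, 262.8], [567.0, 22.5, 262.2], [567.2, 26.0, 259.7], [559.5, 10.4, 251.8], [563.9, 11.0, 259.0], [565.2, 13.6, 259.3], [565.0, 17.3, 256.1], [566.0, 20.2, 255.6], [567.1, 23.1, 255.4], [567.3, 26.6, 252.9], [560.5, 10.3, 247.0], [565.1, 10.8, 254.8], [565.4, 14.1, 252.8], [565.7, 17.5, 250.7], [566.2, 20.8, 248.9], [566.9, 23.9, 247.7], [562.4, 9.6, 244.3], [564.3, 11.9, 245.9], [564.6, 15.3, 243.7], [565.2, 18.5, 242.3], [566.8, 21.0, 243.4], [567.2, 24.4, 241.4], [563.3, 9.6, 239.4], [564.6, 12.3, 239.6], [565.5, 15.3, 238.8], [566.1, 18.5, 237.3], [566.3, 22.0, 235.0], [567.2, 25.1, 234.1], [563.7, 9.9, 233.2], [564.7, 12.9, 232.6]]
top 16
[[564.9, 19.6, 262.1], [564.9, 16.0, 261.6], [561.3, 23.3, 262.3], [561.0, 19.6, 264.6], [561.0, 16.0, 263.6], [560.8, 12.3, 265.0], [560.7, 8.7, 264.8], [561.6, 5.4, 256.3], [558.6, 23.8, 252.9], [557.5, 19.7, 263.2], [557.2, 16.0, 265.6], [557.4, 12.5, 262.5], [557.3, 8.9, 263.1], [559.5, 5.9, 240.4], [556.0, 13.3, 240.1], [555.1, 9.4, 248.6]]
```

View pics/sp.png

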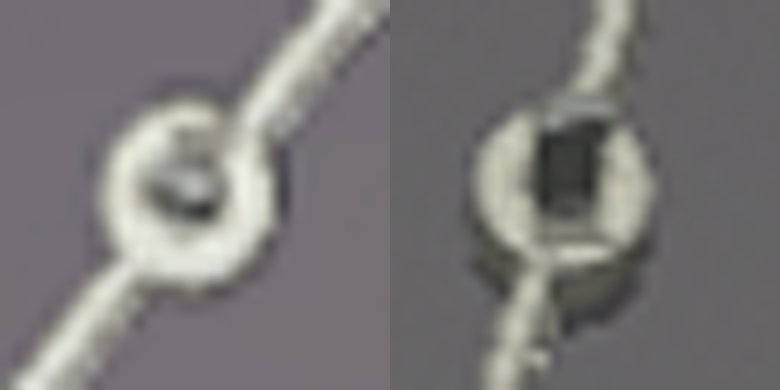

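```bash
cat > g.py <<'E'
from h import *
from scipy.spatial.transform import Rotation as R
AX=np.array([.5615,.015])
def pose(phi,r,back,z):
    u=np.array([np.cos(phi),np.sin(phi)]); t=np.array([np.sin(phi),-np.cos(phi)])
    return (*(AX+r*u-back*t),z,phi)
def rows(T,o=None):
    o=o or robot.observe(); R0=R.from_euler("xyz",o["tool_rot"]); print(o["time"],np.round(o["tool_pos"],4),np.round(o["tool_rot"],3),np.round(o["contact_force"],1))
    for x,y,z,yaw in T:
        d=R0.inv().apply(np.array([x,y,z])-o["tool_pos"])/.1
        r=(R0.inv()*R.from_euler("xyz",[np.pi,0,yaw])).as_rotvec()/np.pi
        print([round(float(v),3) for v in (*d,*r)])
E
python3 - <<'E'
from g import *
p=pose(2.405,.06,.038,.36); x0=.194,-.4874
f=lambda s:(x0[0]+s*(p[0]-x0[0]),x0[1]+s*(p[1]-x0[1]),.36,.379+s*(2.405-.379))
rows([(*x0,.30,.379)]+[f(s) for s in(.1,.25,.5,.75,1)])
E
```

```text
1.0 [ 0.1942 -0.4878  0.2267] [3.142 0.    0.379] [0.7 0.3 0.1]
[-0.0, -0.004, -0.733, 0.0, 0.0, -0.0]
[0.467, -0.372, -1.333, 0.0, 0.0, -0.065]
[1.167, -0.924, -1.333, 0.0, 0.0, -0.161]
[2.333, -1.844, -1.333, 0.0, 0.0, -0.323]
[3.5, -2.764, -1.333, 0.0, 0.0, -0.484]
[4.667, -3.685, -1.333, 0.0, 0.0, -0.645]
```

Call:
move_arm:
  motion:
    - [0,0,-0.6,0,0,0]
    - [0.3,-0.24,-1,0,0,0]
    - [0.75,-0.6,-1,0,0,0]
    - [0.75,-0.6,-1,0,0,0]
  fingers: -1

```text
time: 1.5
tool_pos: [0.2431, -0.4019, 0.3279]
tool_rot: [3.14, -0.001, 0.382]
contact_force: [-0.5, -0.1, -0.5]
opening: 0.0569
grip_force: 0.0
```

Call:
move_arm:
  motion:
    - [0.5,-0.4,-0.2,0,0,0]
    - [1,-0.79,-0.33,0,0,0]
    - [1,-0.79,-0.33,0,0,0]

```text
time: 1.88
tool_pos: [0.3067, -0.2921, 0.3609]
tool_rot: [3.139, -0.001, 0.383]
contact_force: [0.2, -0.4, -0.2]
opening: 0.0263
grip_force: 0.0
```

Call:
move_arm:
  motion:
    - [0.5,-0.4,0,0,0,0]
    - [1,-0.79,0,0,0,0]
    - [1,-0.79,0,0,0,0]

```text
time: 2.25
tool_pos: [0.3703, -0.1814, 0.3594]
tool_rot: [-3.141, -0.0, 0.384]
contact_force: [-0.4, -1.0, 0.5]
opening: 0.0007
grip_force: 0.0
```

Call:
move_arm:
  motion:
    - [0.5,-0.4,0,0,0,0]
    - [1,-0.79,0,0,0,0]
    - [1,-0.79,0,0,0,0]

```text
time: 2.62
tool_pos: [0.434, -0.0718, 0.359]
tool_rot: [-3.141, 0.001, 0.383]
contact_force: [0.7, -1.0, -0.2]
opening: 0.0004
grip_force: 0.0
```

Call:
move_arm:
  motion:
    - [0.46,-0.36,0,0,0,-0.05]
    - [0.92,-0.72,0,0,0,-0.1]
    - [0.92,-0.72,0,0,0,-0.15]
    - [0.92,-0.72,0,0,0,-0.2]
    - [0.92,-0.72,0,0,0,-0.26]
    - [0.92,-0.72,0,0,0,-0.32]
    - [0.92,-0.72,0,0,0,-0.38]
    - [0.92,-0.72,0,0,0,-0.44]
    - [0.92,-0.72,0,0,0,-0.5]
    - [0.92,-0.72,0,0,0,-0.56]
    - [0.92,-0.72,0,0,0,-0.62]
    - [0.92,-0.72,0,0,0,-0.645]

```text
time: 4.12
tool_pos: [0.4919, 0.0248, 0.3592]
tool_rot: [-3.14, 0.0, 2.406]
contact_force: [-0.1, 0.3, 0.5]
opening: 0.0003
grip_force: 0.0
```

```bash
python3 - <<'E'
from g import *
rows([pose(2.405,.06,.038,.36),pose(2.405,.06,.038,.27),pose(2.405,.06,.038,.212)])
print(robot.observe()["qpos"])
E
```

```text
4.125 [0.4919 0.0248 0.3592] [-3.14   0.     2.406] [-0.1  0.3  0.5]
[0.019, 0.014, -0.008, -0.0, 0.0, 0.0]
[0.019, 0.016, 0.892, -0.0, 0.0, 0.0]
[0.019, 0.017, 1.472, -0.0, 0.0, 0.0]
[-1.04449433e-01  2.12108737e-01  1.34280149e+00 -1.27908749e-03
  1.58729794e+00 -9.39714423e-01]
```

Call:
move_arm:
  motion:
    - [0.02,0.02,0.4,0,0,0]
    - [0.02,0.02,0.8,0,0,0]
    - [0.02,0.02,0.95,0,0,0]
    - [0.02,0.02,0.95,0,0,0]

```text
time: 4.62
tool_pos: [0.4911, 0.0282, 0.2634]
tool_rot: [-3.139, -0.002, 2.403]
contact_force: [0.8, -0.9, -0.3]
opening: 0.0005
grip_force: 0.0
```

Call:
move_arm:
  motion:
    - [0,0,0.25,0,0,0]
    - [0,0,0.4,0,0,0]
    - [0,0,0.52,0,0,0]
    - [0,0,0.52,0,0,0]

```text
time: 5.12
tool_pos: [0.4915, 0.0298, 0.2125]
tool_rot: [-3.141, -0.0, 2.404]
contact_force: [0.3, 0.0, 0.4]
opening: 0.0006
grip_force: 0.0
```

```bash
python3 - <<'E'
from g import *
P=np.linspace(2.405,1.65,12)
rows([pose(p,.06,b,.2115) for p,b in zip(P,[.032,.027]+[.0225]*10)])
E
```

```text
5.125 [0.4915 0.0298 0.2125] [-3.141 -0.     2.404] [0.3 0.  0.4]
[-0.018, 0.04, 0.01, -0.0, -0.0, -0.0]
[-0.001, 0.132, 0.01, -0.0, -0.0, 0.022]
[0.007, 0.219, 0.01, -0.0, -0.0, 0.043]
[0.015, 0.263, 0.01, -0.0, -0.0, 0.065]
[0.02, 0.306, 0.01, -0.0, -0.0, 0.087]
[0.023, 0.35, 0.01, -0.0, -0.0, 0.109]
[0.022, 0.394, 0.01, -0.0, -0.0, 0.131]
[0.018, 0.438, 0.01, -0.0, -0.0, 0.153]
[0.011, 0.481, 0.01, -0.0, -0.0, 0.175]
[0.001, 0.524, 0.01, -0.0, -0.0, 0.196]
[-0.011, 0.566, 0.01, -0.0, -0.0, 0.218]
[-0.027, 0.608, 0.01, -0.0, -0.0, 0.24]
```

Call:
move_arm:
  motion:
    - [-0.01,0.06,0.01,0,0,0]
    - [0,0.13,0.01,0,0,0.022]
    - [0.01,0.2,0.01,0,0,0.043]
    - [0.015,0.26,0.01,0,0,0.065]
    - [0.02,0.306,0.01,0,0,0.087]
    - [0.023,0.35,0.01,0,0,0.109]
    - [0.022,0.394,0.01,0,0,0.131]
    - [0.018,0.438,0.01,0,0,0.153]
    - [0.011,0.481,0.01,0,0,0.175]
    - [0.001,0.524,0.01,0,0,0.196]
    - [-0.011,0.566,0.01,0,0,0.218]
    - [-0.027,0.608,0.01,0,0,0.24]

```text
time: 6.62
tool_pos: [0.5349, 0.0742, 0.2124]
tool_rot: [3.141, 0.0, 1.649]
contact_force: [-0.1, 0.2, 0.4]
opening: 0.0005
grip_force: 0.4
```

```bash
python3 - <<'E'
from g import *
c=cam("side"); save(c,"s2.png",(248,150,378,275),5)
P=np.linspace(1.65,1.30,13)[1:]
rows([pose(p,.06,.0225,.2115) for p in P])
Q=pts(c).reshape(-1,3); d=np.hypot(Q[:,0]-.562,Q[:,1]-.014); zp=np.median(Q[(d>.03)&(d<.08)&(Q[:,1]<0)][:,2])
v=Q[(d>.03)&(d<.085)&(Q[:,2]>zp+.013)&(Q[:,2]<zp+.03)&(Q[:,1]<.01)]
print(zp,len(v),np.median(v[:,2]),np.median(np.arctan2(v[:,1]-.014,v[:,0]-.562)))
E
```

```text
6.675 [0.5354 0.0743 0.2124] [3.14  0.    1.647] [1.  0.7 0.5]
[-0.006, 0.006, 0.009, 0.001, 0.0, 0.008]
[0.0, 0.024, 0.009, 0.001, -0.0, 0.017]
[0.005, 0.042, 0.009, 0.001, -0.0, 0.027]
[0.01, 0.06, 0.009, 0.001, -0.0, 0.036]
[0.014, 0.078, 0.009, 0.001, -0.0, 0.045]
[0.018, 0.096, 0.009, 0.001, -0.0, 0.055]
[0.021, 0.115, 0.009, 0.001, -0.0, 0.064]
[0.024, 0.133, 0.009, 0.001, -0.0, 0.073]
[0.026, 0.152, 0.009, 0.001, -0.0, 0.082]
[0.028, 0.17, 0.009, 0.001, -0.0, 0.092]
[0.029, 0.189, 0.009, 0.001, -0.0, 0.101]
[0.029, 0.208, 0.009, 0.001, -0.0, 0.11]
0.20276730761938733 48 0.2221260487891763 -1.3856192775543321
```

View pics/s2.png

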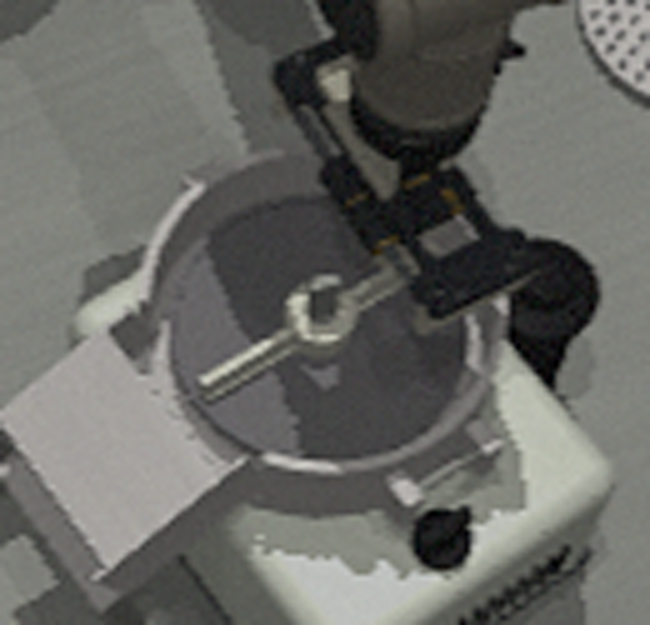

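The picture shows the finger behind the near-left vane. The disc has turned to about -1.39 rad and is still riding high. I'll keep turning, more slowly.

Call:
move_arm:
  motion:
    - [0,0.024,0.01,0,0,0.017]
    - [0.005,0.042,0.01,0,0,0.027]
    - [0.01,0.06,0.01,0,0,0.036]
    - [0.014,0.078,0.01,0,0,0.045]
    - [0.018,0.096,0.01,0,0,0.055]
    - [0.021,0.115,0.01,0,0,0.064]
    - [0.024,0.133,0.01,0,0,0.073]
    - [0.026,0.152,0.01,0,0,0.082]
    - [0.028,0.17,0.01,0,0,0.092]

```text
time: 7.8
tool_pos: [0.5512, 0.0779, 0.2107]
tool_rot: [3.141, 0.0, 1.36]
contact_force: [-1.0, 1.1, 0.5]
opening: 0.0005
grip_force: 0.0
```

```bash
cat >> g.py <<'E'
def check(c):
    Q=pts(c).reshape(-1,3); d=np.hypot(Q[:,0]-.562,Q[:,1]-.014); zp=np.median(Q[(d>.03)&(d<.08)&(Q[:,1]<0)][:,2])
    v=Q[(d>.03)&(d<.085)&(Q[:,2]>zp+.013)&(Q[:,2]<zp+.03)&(Q[:,1]<.01)]
    k=np.polyfit(v[:,1],v[:,0],1)
    print("plate",zp,len(v),"vane z",np.median(v[:,2]),"ang",np.median(np.arctan2(v[:,1]-.014,v[:,0]-.562)),np.arctan2(-1,-k[0]))
E
python3 - <<'E'
from g import *
check(cam("side")); P=np.linspace(1.36,1.05,13)[1:]
rows([pose(p,.06,.0225,.2115) for p in P])
E
```

```text
plate 0.19596091682528982 53 vane z 0.2151539475910007 ang -1.6589057491977064 -1.68632008506678
7.85 [0.5514 0.078  0.2107] [3.141 0.    1.359] [-0.  -0.4  0.1]
[0.011, 0.021, -0.008, 0.0, 0.0, 0.008]
[0.016, 0.037, -0.008, 0.0, 0.0, 0.016]
[0.021, 0.053, -0.008, 0.0, 0.0, 0.024]
[0.026, 0.069, -0.008, 0.0, 0.0, 0.033]
[0.03, 0.085, -0.008, 0.0, 0.0, 0.041]
[0.033, 0.101, -0.008, 0.0, 0.0, 0.049]
[0.036, 0.117, -0.008, 0.0, 0.0, 0.057]
[0.039, 0.134, -0.008, 0.0, 0.0, 0.065]
[0.041, 0.15, -0.008, 0.0, 0.0, 0.074]
[0.043, 0.166, -0.008, 0.0, 0.0, 0.082]
[0.045, 0.183, -0.008, 0.0, 0.0, 0.09]
[0.046, 0.199, -0.008, 0.0, 0.0, 0.098]
```

Plate and vane both dropped by about 7 mm, so the slot is on the pin. Next: back off, rise, move over the vane top and press.

```bash
python3 - <<'E'
from g import *
x,y=.5675,.0747; t=np.array([np.sin(1.36),-np.cos(1.36)]); p=np.array([.5514,.078])-.006*t
rows([(*p,.2107,1.36),(*p,.24,1.36),(x,y,.24,1.36),(x,y,.222,1.36),(x,y,.210,1.36)])
E
```

```text
7.85 [0.5514 0.078  0.2107] [3.141 0.    1.359] [-0.  -0.4  0.1]
[0.0, -0.06, -0.0, 0.0, 0.0, -0.0]
[0.0, -0.06, -0.293, 0.0, 0.0, -0.0]
[0.002, 0.165, -0.293, 0.0, 0.0, -0.0]
[0.002, 0.164, -0.113, 0.0, 0.0, -0.0]
[0.002, 0.164, 0.007, 0.0, 0.0, -0.0]
```

Call:
move_arm:
  motion:
    - [0,-0.06,0,0,0,0]
    - [0,-0.06,0,0,0,0]
    - [0,-0.06,-0.15,0,0,0]
    - [0,-0.06,-0.3,0,0,0]
    - [0,-0.06,-0.3,0,0,0]
    - [0,0.06,-0.3,0,0,0]
    - [0,0.165,-0.3,0,0,0]
    - [0,0.165,-0.3,0,0,0]
    - [0,0.165,-0.2,0,0,0]
    - [0,0.165,-0.13,0,0,0]
    - [0,0.165,-0.1,0,0,0]
    - [0,0.165,-0.1,0,0,0]

```text
time: 9.35
tool_pos: [0.567, 0.0746, 0.2204]
tool_rot: [-3.141, 0.0, 1.362]
contact_force: [-0.1, -0.5, -0.1]
opening: 0.0008
grip_force: 0.0
```

Call:
move_arm:
  motion:
    - [0,0,0.02,0,0,0]
    - [0,0,0.04,0,0,0]
    - [0,0,0.06,0,0,0]
    - [0,0,0.07,0,0,0]
    - [0,0,0.07,0,0,0]

```text
time: 9.98
tool_pos: [0.567, 0.0745, 0.2135]
tool_rot: [-3.141, 0.0, 1.362]
contact_force: [-0.3, -0.6, 0.1]
opening: 0.0003
grip_force: 0.0
```

```bash
python3 - <<'E'
from g import *
c=cam("side"); check(c); save(c,"s3.png",(248,150,378,275),5); o=robot.observe(); print(o["tool_pos"],o["contact_force"])
E
```

```text
plate 0.19335920881859425 50 vane z 0.21330630529964678 ang -1.6570571385363646 -1.6860229098158381
[0.56703549 0.07452831 0.2134684 ] [-0.47384061 -0.09067586  0.01647033]
```

View pics/s3.png

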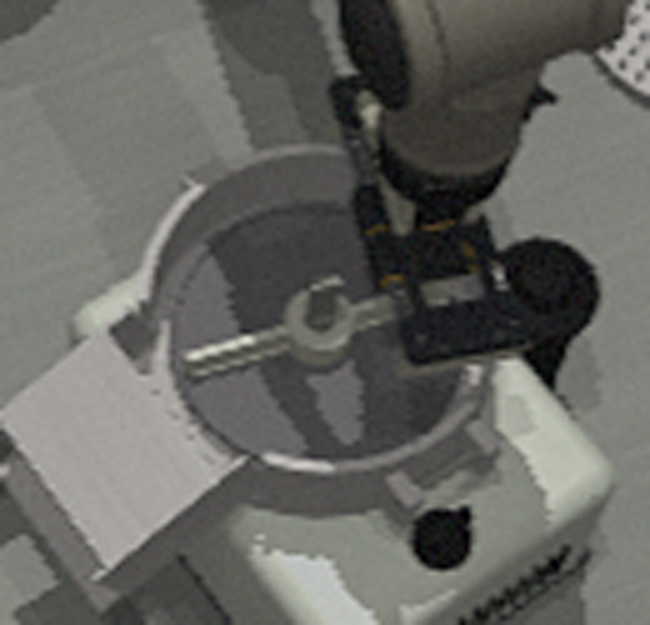

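The finger is over the vane, whose far half lies at crop (190-290,345). There is no load yet, so I'll press on down.

Call:
move_arm:
  motion:
    - [0,0,0.02,0,0,0]
    - [0,0,0.04,0,0,0]
    - [0,0,0.05,0,0,0]
    - [0,0,0.05,0,0,0]

```text
time: 10.52
tool_pos: [0.5683, 0.0745, 0.211]
tool_rot: [3.137, -0.001, 1.362]
contact_force: [-1.4, -0.8, 12.2]
opening: 0.0004
grip_force: 6.2
```

Call:
move_arm:
  motion:
    - [0,0,0.02,0,0,0]
    - [0,0,0.03,0,0,0]
    - [0,0,0.04,0,0,0]
    - [0,0,0.04,0,0,0]

```text
time: 11.02
tool_pos: [0.5702, 0.0743, 0.2107]
tool_rot: [3.129, -0.002, 1.362]
contact_force: [-2.6, -1.1, 29.2]
opening: 0.0
grip_force: 14.4
```

```bash
python3 - <<'E'
from g import *
for _ in range(3): check(cam("side"))
o=robot.observe(); print(o["tool_pos"],o["contact_force"])
E
```

```text
plate 0.19110323931233064 52 vane z 0.20965379935906692 ang -1.7115417338910652 -1.7262593537086288
plate 0.1912971349879501 51 vane z 0.2109853919611584 ang -1.7161454758296366 -1.7273763966824944
plate 0.19112436302682867 49 vane z 0.21008561895000133 ang -1.717551509204248 -1.702445290609717
[0.57024906 0.07429606 0.21066534] [-2.68297068 -1.34584676 28.20551375]
```

The plate is down 12 mm (0.203 to 0.191) and holds solid at 28 N, so it is home. I'll lift clear.

Call:
move_arm:
  motion:
    - [0,0,-0.07,0,0,0]
    - [0,0,-0.2,0,0,0]
    - [0,0,-0.6,0,0,0]
    - [0,0,-1,0,0,0]
    - [0,0,-1,0,0,0]

```text
time: 11.8
tool_pos: [0.5684, 0.0747, 0.308]
tool_rot: [3.136, -0.001, 1.362]
contact_force: [-0.0, 0.2, -0.0]
opening: 0.0004
grip_force: 0.0
```

Call:
move_arm:
  motion:
    - [0,-0.5,-0.3,0,0,0]
    - [0,-1,-0.5,0,0,0]
    - [0,-1,-0.5,0,0,0]
    - [0,-1,-0.5,0,0,0]

```text
time: 12.3
tool_pos: [0.4693, 0.0952, 0.354]
tool_rot: [-3.141, 0.0, 1.362]
contact_force: [-0.0, -1.2, -0.8]
opening: -0.0001
grip_force: 0.0
```

```bash
python3 - <<'E'
from g import *
for _ in range(3): c=cam("side");check(c)
save(c,"s4.png"); o=robot.observe(); print(o["tool_pos"],o["contact_force"],o["time"])
E
```

```text
plate 0.19133830531431162 52 vane z 0.2102546767043033 ang -1.707561472535936 -1.7208617311670447
plate 0.19127544914756467 54 vane z 0.21066470957022498 ang -1.7146171993959713 -1.7255010944924338
plate 0.19125019758201334 52 vane z 0.21059340488257472 ang -1.705836303992881 -1.7129773062763634
[0.46981836 0.09502035 0.35339854] [ 1.32179826  0.41657468 -0.58092334] 12.45
```

View pics/s4.png

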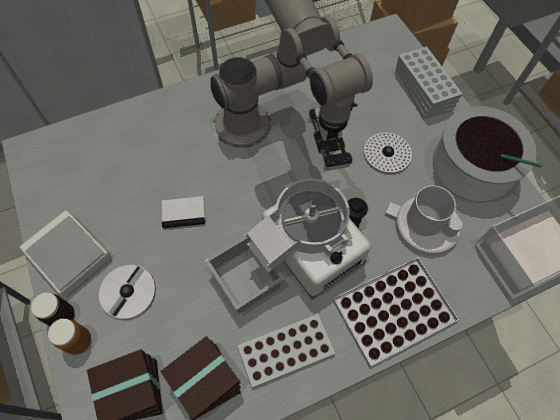

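The disc stays down with its vanes in line with the blade at (312,213). The arm is clear and everything else is where it was.

```bash
python3 -c "
from cell import robot
print(robot.hand_in())"
```

```text
the job is handed in; nothing more can be done
None
```

The ejector disc is fully home on the spindle: I turned it by a vane until it dropped onto the pin, then pressed it to a total drop of 12 mm. The arm finished clear, nothing else looks moved, and the job is handed in at about 12.5 s.

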